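Clamp a chopping board in its holder with a flip-lever bolt

ROBOT

A 6-joint arm with a two-finger parallel gripper is mounted at the origin on the work surface. World frame = base frame: x ahead of the robot, y to its left, z up, the work surface at z = 0. Lengths are in m, angles in rad, forces in N, time in s.
With the tool pointing down it reaches from about 0.25 to 0.85 m from the base axis. Payload 12.5 kg.
Tool frame: the origin (TCP) lies on the centre line of the jaws, within the pads' length; the fingertips stand tip_extent ahead of it and the grasp point (between the pads) lies 2 mm behind it (tip_extent is the distance from the TCP to the fingertips, in m); z points along the fingers, y is the direction in which the jaws open and shut (so a half turn about z gives the same grasp; the last joint's range is limited). The gripper opens to 93 mm and grips with 3 to 60 N. Pads are 15 mm wide; open, the fingers measure 128 mm over their backs; the gripper's body (75 mm by 188 mm) begins 65 mm behind the grasp point.
Start: joints at [1.151, 0.351, 1.652, -0, 1.139, -0.085], TCP at [0.181, 0.519, 0.236] pointing down, gripper open.
Joint ranges: [-2.75, 2.75], [-0.79, 2.1], [0.01, 2.65], [-1.57, 4.71], [0.07, 3.14], [-2.87, 2.87]. Speed limits (rad/s): [2.22, 2.22, 2.79, 3.14, 3.14, 3.14].

INTERFACE

Orientations are given as a unit quaternion [x, y, z, w].
In Python, from cell import state, get_image, camera_info, close_job, boxes_of, tip_extent gives the robot as it stands.
- The arm moves only by the shell command python3 -m inch 'ROWS' [FORCE]. ROWS is JSON, a list of rows, each an object of numbers: "dx", "dy", "dz": the shift along the tool's x, y, z in units of 100 mm (1.0 is 100 mm); "ax", "ay", "az": the turn, a rotation vector about the tool's x, y, z in units of 45 degrees (1.0 is 45 degrees); "gripper": the closure, from -1 (fully open) to 1 (shut). A call has 1 to 8 rows; each row shifts and turns the commanded pose from where the row before left it, along the tool's axes as they then stand; what a row does not reach is not made up. A row lasts 1/10 s, in which the tool goes at most 50 mm and 8.59 degrees, less where a joint would pass 70% of its speed; a pose out of reach is approached as far as the arm can. A call with a number of a shift or a turn outside -1 to 1 is refused whole. A call with a gripper value outside its range is refused whole. The fingers move at their own pace and stop on an object; FORCE is the grip in N (left out, the last holds). Time passes only in rows, so rows that do not move let the fingers close. It gives the time, the measured TCP pose, the force and the opening at its end, in the units of the state.
- state(): the state, without advancing time (a new reading comes with each control period).
- get_image(name): name is "scene" or "top"; returns (picture, depth): 400x640x3 uint8, red, green, blue; 400x640 float32, m along the optical axis (not along the pixel's ray), 0 where there is no reading.
- camera_info(name): a dict with "camera_matrix" (3x3 intrinsics, pixels), "T" (4x4, takes a point from camera to world coordinates). Camera axes: x right, y up, looking along -z (the intrinsics and any distortion apply to the point x, -y, -z); pixel columns grow to the right and rows downward; lengths in m; the calibration is good to about 2 mm. A picture is of the moment at which its call begins. camera_info takes no time and is no camera call.
- close_job(): hands the job in, once; it reports no verdict.
Trained networks look in the newest picture that a camera, given by its name, has taken for a name from the list of things; names that differ only in an ending like _2 or _b are one class to them, and where a whole thing is asked for, a point or a joint stands for the part that bears it (a point fixed in the world has none). Each returns a list of dicts, best first, with "confidence" (0 to 1); they miss things now and then, are a little off and sometimes report something else, mostly with a low value. They report only what shows in the picture. A call takes as long as a camera call.
- boxes_of(camera, label): "rect" ([left, top, right, bottom] in pixels, round what is visible of it).
The state is a dict: "time_s": time; "joint_pos": joint angles; "dq": joint speeds; "joint_efforts": joint torques, N m; "position": TCP position; "tool_rot": TCP orientation; "force": force on the tool from outside, world axes, zero at the start; "ft_torque": the same for the moment, N m; "opening": finger opening in m.
Only numpy, scipy, OpenCV 4.12 (cv2) and the standard library are available. Lean on these libraries where they do the work, as an engineer would, in place of code of your own. Each camera call takes 0.05 s, during which the arm holds its last target. There are 200 camera calls.

TASK

Fix the chopping board in its holder for one-handed use: screw the clamp bolt down, clockwise by its upright red lever, until its rubber foot sits snug on the board (firm, but not overtightened, or the board gets crushed). Then fold the red lever over until it lies fully flat, let go, and leave the other kitchen things where they are.

Things in the scene. Friction and masses are not known exactly. Their poses are not given: they have to be found in the camera images.
- bolt: vertical steel clamp bolt with a round head, 32 mm across and 12 mm high. Origin: on its axis, at the top of the head, 86 to 91 mm above the table at the start. x (level): the way the lever folds over; y: along the lever's hinge pin; z up. The axes turn with the bolt. Right-hand thread: clockwise from above screws it down, 12 mm per turn, past what is needed; it stays where it is left
- arm (a point): on the bolt axis, at the top of the boss of the grey clamp arm that carries the bolt, 64 to 67 mm above the table. The arm is 38 mm wide, and its post stands 56 mm away along this frame's +x; z up. Below, on the bolt's end and turning with it, a black rubber foot 40 mm across starts 1 to 6 mm above the board: 0.5 to 3.1 rad of turning until it touches, different each time, to be felt
- board: white chopping board, pink grid, 200 x 280 x 14 mm, in the holder's tray. Origin: centre of its underside, 6 mm above the table; y along its long side. Turning the bolt takes about 0.05 Nm before the foot touches it; then it rises unevenly, by 0.4 to 0.5 Nm per rad (foot force 25 N per rad; the head springs back up to 0.2 rad). Snug: 0.35 to 0.5 Nm, about 22 N; crushed above 45 N (0.65 Nm or more)
- handle (a point): grasp centre of the red lever, a flat plate 10 mm thick (along the bolt's x) and 30 mm wide (along its y), reaching 48 mm from its hinge pin; a white strip marks the free end. This point is 34 mm from the pin, 14 mm from the free end. Upright at the start; pinched across its thickness, it turns the bolt. Its z axis points from the pin to the free end
- lever (a joint): fold of the lever: 0 upright, 1.57 folded flat towards the bolt's +x, level above the head. The pin lies on the bolt axis, 6.5 mm above the bolt's origin. The hinge is stiff: the lever stays where it is left, takes about 0.14 Nm to fold (4 N at the grasp centre) and meets a hard stop when flat
- bowl: white bowl, 130 mm across, 55 mm high; a bystander; origin at the centre of its underside
- mug: blue mug, 76 mm across, 85 mm high; a bystander; origin at the centre of its underside
- seasoning: jar with a green cap, 52 mm across, 120 mm high; a bystander; origin at the centre of its underside
- pastry_brush: pastry brush lying on the table; a bystander; origin at the centre of its underside
- kitchen_knife: kitchen knife with a black handle, about 280 mm long, lying on the table; a bystander; origin at the centre of its underside
- potato_half: half potato, 58 mm across, 28 mm high, lying on the board; a bystander; origin at the centre of its underside
- cucumber_end: green cucumber end, 38 mm across, 36 mm high, standing on the board; a bystander; origin at the centre of its underside

How it is judged:
On the way, in this order (a step that is already met when the one before it is completed fails the run):
1. the foot is snug on the board (pressing with 10 to 45 N) while the lever still stands up (contact force between bolt and board between 10 and 45 N and value of joint lever below 0.3 rad), for 0.3 s.
2. the lever is folded flat (value of joint lever above 1.45 rad), for 0.2 s.
At the end, for the whole second after the job is handed in: the bolt's foot presses on the board with 10 to 45 N, the red lever is folded at least 1.45 rad (of 1.57), and the board is at rest (contact force between bolt and board between 10 and 45 N and value of joint lever above 1.45 rad and linear speed of board below 0.02 m/s); the robot touches nothing.
It fails at once if overtightened: the bolt presses on the board with more than 45 N (contact force between bolt and board above 45 N).
It fails at once if another kitchen thing is shifted by more than 30 mm (distance of any of bowl, mug, seasoning, pastry_brush, kitchen_knife, potato_half, cucumber_end from where it was at the start of the episode above 0.03 m).
It also fails if it takes over 70 s, if anything falls off the work surface, if the arm or the gripper's body presses on something with over 40 N, if the wrist force passes 120 N, or if a joint passes its speed limit or range.

## Working session

There is one attempt and no reset: what is moved stays moved. The work goes in short steps, Python scripts to look and compute and a shell command to move; the robot and the scene stay as the last step left them, time stands still between calls to the robot, and variables do not carry over. Pictures are saved under pics/ and viewed, about 8 in all and at most 12, crops included, and the job is handed in when it is done.

```bash
mkdir -p pics
cat > h.py <<'E'
import numpy as np, cv2
from cell import *
from scipy.spatial.transform import Rotation as R
def world(cam,u,v,d):
    c=camera_info(cam);K=np.array(c["camera_matrix"]);T=np.array(c["T"])
    x=(u-K[0,2])/K[0,0]*d;y=(v-K[1,2])/K[1,1]*d
    return (T@np.stack([x,-y,-d,np.ones_like(d)]))[:3]
E
python3 - <<'E'
from h import *
for n in ("scene","top"):
    im,d=get_image(n);cv2.imwrite(f"pics/{n}0.png",im[:,:,::-1])
    for l in ("handle","bolt","arm","lever"):
        try: print(n,l,boxes_of(n,l)[:2])
        except Exception as e: print(e)
    hsv=cv2.cvtColor(im,cv2.COLOR_RGB2HSV)
    m=((hsv[...,0]<8)|(hsv[...,0]>172))&(hsv[...,1]>150)&(hsv[...,2]>80)&(d>0)
    v,u=np.nonzero(m)
    if len(u):
        P=world(n,u.astype(float),v.astype(float),d[m].astype(float));print(n,len(u),u.min(),u.max(),v.min(),v.max(),np.percentile(P,[5,50,95],axis=1).round(3))
    c=camera_info(n); print(np.array(c["T"]).round(3).tolist(),np.array(c["camera_matrix"]).round(1).tolist(),[k for k in c])
print(tip_extent,state())
E
```

```text
scene handle [{'rect': [340.1, 187.2, 349.6, 203.9], 'confidence': 0.63}]
scene bolt [{'rect': [343.2, 187.0, 351.2, 217.2], 'confidence': 0.65}]
scene arm [{'rect': [322.9, 190.4, 351.5, 238.1], 'confidence': 0.61}]
scene lever [{'rect': [338.0, 190.1, 348.5, 204.4], 'confidence': 0.63}]
scene 1031 139 630 11 200 [[-1.398 -1.228 -0.38 ]
 [-1.273 -1.12  -0.212]
 [-1.131 -0.978 -0.197]]
[[-0.28, -0.669, 0.689, 1.601], [0.96, -0.195, 0.201, 0.293], [-0.0, 0.717, 0.697, 1.17], [0.0, 0.0, 0.0, 1.0]] [[468.5, 0.0, 321.3], [0.0, 468.5, 197.6], [0.0, 0.0, 1.0]] ['camera_matrix', 'T']
top handle []
top bolt []
top arm [{'rect': [297.9, 195.9, 321.2, 233.1], 'confidence': 0.68}]
top lever []
top 42 299 308 217 226 [[0.526 0.047 0.14 ]
 [0.534 0.057 0.143]
 [0.542 0.068 0.147]]
[[0.007, 0.991, -0.136, 0.459], [-1.0, 0.005, -0.011, 0.004], [-0.01, 0.136, 0.991, 1.1], [0.0, 0.0, 0.0, 1.0]] [[401.5, 0.0, 321.6], [0.0, 401.5, 198.6], [0.0, 0.0, 1.0]] ['camera_matrix', 'T']
0.017 {'time_s': 0.5, 'joint_pos': array([ 1.15142592e+00,  3.50721083e-01,  1.65181801e+00,  2.15578267e-06,
        1.13910904e+00, -8.46214135e-02]), 'dq': array([ 1.39657313e-03, -4.33557900e-04,  6.97198398e-04,  5.32817442e-05,
        8.31399196e-04,  5.55752713e-04]), 'joint_efforts': array([ 8.82743243e-04, -4.96965444e+01, -2.85336256e+01,  7.00310804e-02,
        2.23849883e-02, -5.70092163e-05]), 'position': array([0.18066871, 0.51945234, 0.23561415]), 'tool_rot': array([ 1.66594557e-01,  9.86025483e-01, -2.66193444e-05, -7.86457984e-06]), 'force': array([-1.25585726,  0.44844929,  0.30776309]), 'ft_torque': array([-0.04333453, -0.03506127,  0.00363426]), 'opening': 0.09310059109352468}
```

View pics/scene0.png

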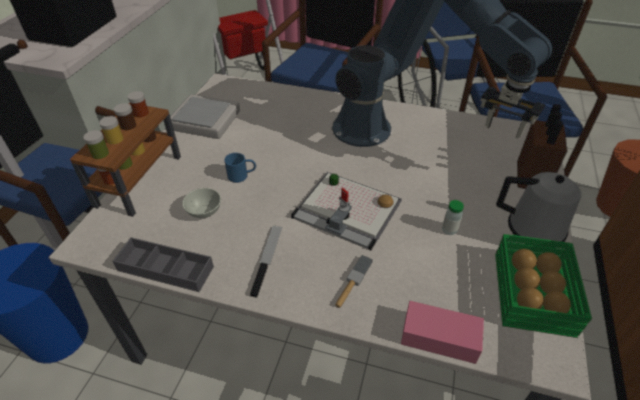

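View pics/top0.png

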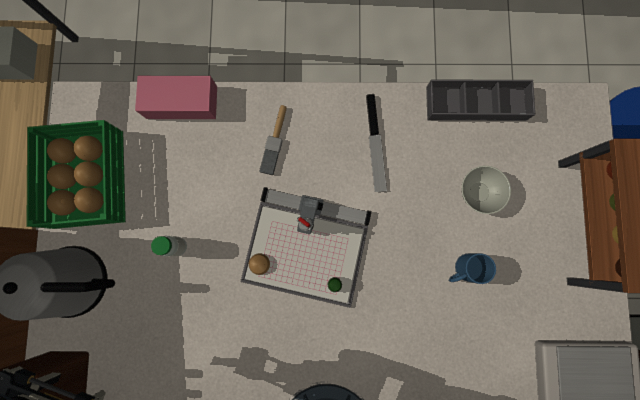

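The scene view shows the red lever at about (345,195) on the clamp arm. The top view shows it at about (304,222), with the post beyond it at (312,205). Next I'll take a closer crop and fit the lever's orientation.

Run:
```python
from h import *
a,d=get_image("top");b,db=get_image("scene")
A=cv2.resize(a[185:245,270:350],None,fx=10,fy=10,interpolation=cv2.INTER_CUBIC)[:300*2]
cv2.imwrite("pics/ct.png",A[:,:,::-1])
B=cv2.resize(b[180:240,310:380],None,fx=10,fy=10,interpolation=cv2.INTER_CUBIC)
cv2.imwrite("pics/cs.png",B[:,:,::-1])
for n,im,dd,(v0,v1,u0,u1) in (("top",a,d,(190,240,285,335)),("scene",b,db,(180,215,330,360))):
    hsv=cv2.cvtColor(im,cv2.COLOR_RGB2HSV)
    m=np.zeros(dd.shape,bool);m[v0:v1,u0:u1]=True
    P=np.full(dd.shape+(3,),0.)
    vv,uu=np.mgrid[:400,:640].astype(float)
    P=world(n,uu.ravel(),vv.ravel(),dd.ravel().astype(float)).T.reshape(400,640,3)
    r=m&((hsv[...,0]<10)|(hsv[...,0]>170))&(hsv[...,1]>110)&(dd>0)
    p=P[r];print(n,"red",len(p),p.mean(0).round(4),np.percentile(p,[3,97],axis=0).round(4).tolist())
    t=m&(P[...,2]>.125)&(P[...,2]<.16);p=P[t];print("high",len(p),p.mean(0).round(4))
    w,V=np.linalg.eigh(np.cov(p[:,:2].T));print("yaw",np.degrees(np.arctan2(V[1,1],V[0,1])),np.sqrt(w))
    if n=="top":
        for v in range(196,236): print(v,"".join("%4d"%(1000*P[v,u,2]) for u in range(294,324)))
```

```text
top red 53 [0.5336 0.0565 0.1414] [[0.5246, 0.0453, 0.1247], [0.5425, 0.0681, 0.1466]]
high 55 [0.5343 0.0572 0.1424]
yaw 52.35466383797744 [0.00293181 0.00863605]
196   14  14  16  18  13  17  15  -2  28  27  27  25  28  28  24  26  -1  -2  -2  -1  -1  -2   0  -5  -3   1  -2   0   0   0
197   12  15  14  15   8  11  14  24  28  31  25  59  60  28  27  26  28  24  27  30  22   0  -1   0  -3   0   0   0   0   2
198   11  13  12  14  13  15  15  27  25  25  60  61  62  65  64  59  58  25  24  31  25  281099  26  27  -3  -1   0   1   2
199   11  10  11  13  15  11  14  25  25  28  62  59  60  64  62  59  63  64  59  60  61  58  26  27  28  26  26  28  21  -3
200   10  13  16  15  14  11  12  29  29  62  62  60  63  62  61  58  65  64  65  63  61  63  58  57  24  26  27  29  25  -1
201   16  11  14  12  16  13  25  29  26  61  61  62  63  62  65  60  60  63  65  62  63  63  61  62  60  29  26  21  28  -2
202   17  12  15  14  14  12  22  25  27  59  61  63  63  64  60  63  62  61  60  67  60  64  67  60  57  39  31  29  27  10
203   12  12  12  17  13  13  25  25  25  63  59  66  65  62 
[... 3529 characters left out ...]
19  22  18  18  19  20  19  19  19
232   21  21  19  19  20  18  20  52  57  59  59  60  61  61  62  58  58  18  20  17  18  17  18  15  20  19  19  19  21  20
233   16  19  18  17  17  16  20  19  21  19  16  15  56  58  59  62  60  18  17  19  20  20  19  21  16  19  18  23  23  17
234   16  21  17  18  21  18  18  18  23  15  17  19  16  18  22  19  21  14  13  19  20  20  20  23  20  19  20  20  18  20
235   18  18  25  20  16  17  16  20  20  17  19  22  20  18  18  14  19  20  18  18  16  19  21  19  23  16  21  20  18  22
scene red 67 [0.5382 0.0604 0.1285] [[0.5292, 0.0505, 0.1054], [0.5458, 0.0704, 0.1476]]
high 57 [0.5365 0.06   0.1374]
yaw 58.40289485966332 [0.00300662 0.00933965]
```

View pics/ct.png

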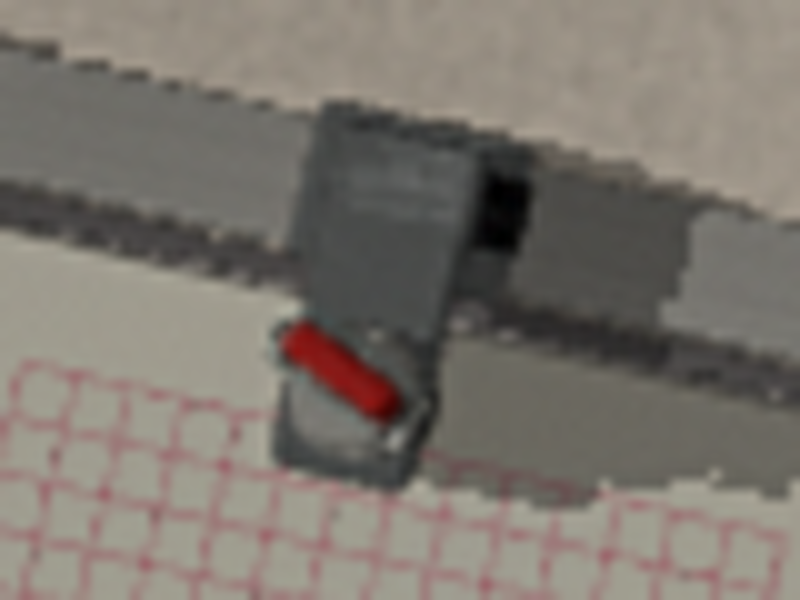

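View pics/cs.png

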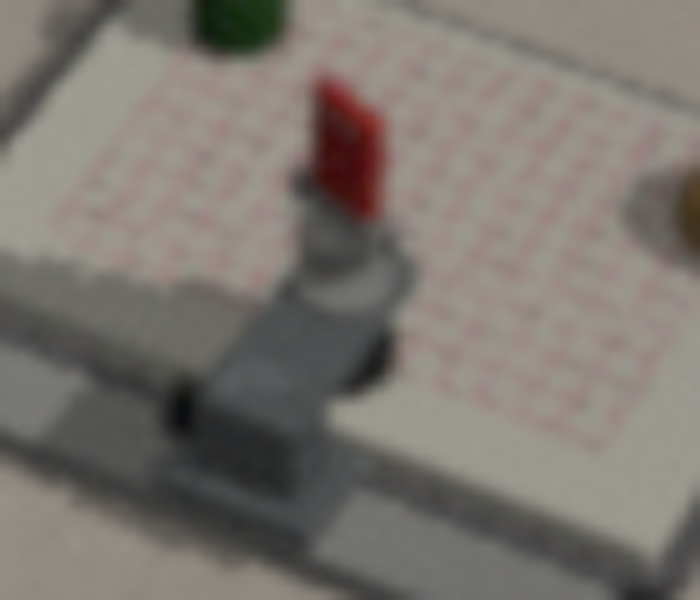

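The lever's free end is at about (0.535, 0.058, 0.143), which matches the expected height. Its pin direction has a yaw of about 53°, so the fold axis is at −37° or 143°. I'll move above it first.

```bash
python3 -m inch '[{"dx":-0.35,"dy":-0.23},{"dx":-0.35,"dy":-0.23},{"dx":-0.35,"dy":-0.23},{"dx":-0.35,"dy":-0.23},{"dx":-0.35,"dy":-0.23},{"dx":-0.35,"dy":-0.23},{"dx":-0.35,"dy":-0.23}]' 60; python3 -m inch '[{"dx":-0.35,"dy":-0.23},{"dx":-0.35,"dy":-0.23},{"dx":-0.35,"dy":-0.23},{"dx":-0.35,"dy":-0.23},{"dx":-0.35,"dy":-0.23},{"dx":-0.35,"dy":-0.23},{"dx":-0.35,"dy":-0.23},{}]'
python3 -m inch '[{"az":-0.19},{"az":-0.19},{"az":-0.19},{"az":-0.19},{"az":-0.19},{"az":-0.19},{"az":-0.19},{"az":-0.19}]'
cat > st.py <<'E'
from h import *
s=state();q=R.from_quat(s["tool_rot"]).as_matrix();np.set_printoptions(precision=4,suppress=True)
print("t",s["time_s"],"p",s["position"],"yawy",np.degrees(np.arctan2(q[1,1],q[0,1])),"z",q[:,2],"q",s["joint_pos"],"F",s["force"],"M",s["ft_torque"],"op",s["opening"])
print("to lever, tool axes:",q.T@(np.array([.535,.058,.1265])-s["position"])*10)
E
python3 st.py
```

```text
t 0.6 p [0.1807 0.5195 0.2356] yawy 70.81748620056239 z [ 0.  0. -1.] q [ 1.1514  0.3507  1.6518 -0.      1.1391 -0.0846] F [-0.7781  0.4318  0.3472] M [0.0251 0.0455 0.062 ] op 0.09281322486493118
to lever, tool axes: [-4.8626 -3.1942  1.0914]validation failed for argument at $[0]...
validation failed for argument at $[0]...
validation failed for argument at $[0]...
```

```bash
python3 -m inch '[{"dx":-0.35,"dy":-0.23,"dz":0,"ax":0,"ay":0,"az":0,"gripper":-1},{"dx":-0.35,"dy":-0.23,"dz":0,"ax":0,"ay":0,"az":0,"gripper":-1},{"dx":-0.35,"dy":-0.23,"dz":0,"ax":0,"ay":0,"az":0,"gripper":-1},{"dx":-0.35,"dy":-0.23,"dz":0,"ax":0,"ay":0,"az":0,"gripper":-1},{"dx":-0.35,"dy":-0.23,"dz":0,"ax":0,"ay":0,"az":0,"gripper":-1},{"dx":-0.35,"dy":-0.23,"dz":0,"ax":0,"ay":0,"az":0,"gripper":-1},{"dx":-0.35,"dy":-0.23,"dz":0,"ax":0,"ay":0,"az":0,"gripper":-1}]' 60; python3 st.py
```

```text
time_s: 1.3
position: [0.36, 0.2855, 0.2358]
tool_rot: [0.167, 0.986, 0.0, 0.0]
force: [0.2, 0.2, -0.2]
opening: 0.0932
t 1.3 p [0.36   0.2855 0.2358] yawy 70.82815605333492 z [ 0.0004  0.0002 -1.    ] q [ 0.5691  0.1845  1.8746 -0.      1.082  -0.6671] F [ 0.1629  0.1933 -0.2083] M [ 0.023  -0.0021  0.0298] op 0.09320771085343679
to lever, tool axes: [-2.3999 -1.5741  1.0935]
```

```bash
python3 -m inch '[{"dx":-0.34,"dy":-0.22,"dz":0,"ax":0,"ay":0,"az":0,"gripper":-1},{"dx":-0.34,"dy":-0.22,"dz":0,"ax":0,"ay":0,"az":0,"gripper":-1},{"dx":-0.34,"dy":-0.22,"dz":0,"ax":0,"ay":0,"az":0,"gripper":-1},{"dx":-0.34,"dy":-0.22,"dz":0,"ax":0,"ay":0,"az":0,"gripper":-1},{"dx":-0.34,"dy":-0.22,"dz":0,"ax":0,"ay":0,"az":0,"gripper":-1},{"dx":-0.34,"dy":-0.22,"dz":0,"ax":0,"ay":0,"az":0,"gripper":-1},{"dx":-0.34,"dy":-0.22,"dz":0,"ax":0,"ay":0,"az":0,"gripper":-1}]'
python3 -m inch '[{"dx":0,"dy":0,"dz":0,"ax":0,"ay":0,"az":-0.19,"gripper":-1},{"dx":0,"dy":0,"dz":0,"ax":0,"ay":0,"az":-0.19,"gripper":-1},{"dx":0,"dy":0,"dz":0,"ax":0,"ay":0,"az":-0.19,"gripper":-1},{"dx":0,"dy":0,"dz":0,"ax":0,"ay":0,"az":-0.19,"gripper":-1},{"dx":0,"dy":0,"dz":0,"ax":0,"ay":0,"az":-0.19,"gripper":-1},{"dx":0,"dy":0,"dz":0,"ax":0,"ay":0,"az":-0.19,"gripper":-1},{"dx":0,"dy":0,"dz":0,"ax":0,"ay":0,"az":-0.19,"gripper":-1},{"dx":0,"dy":0,"dz":0,"ax":0,"ay":0,"az":-0.19,"gripper":-1}]'; python3 st.py
```

```text
time_s: 2.0
position: [0.5342, 0.0617, 0.2357]
tool_rot: [0.167, 0.986, 0.0, 0.0]
force: [0.2, 0.1, 0.0]
opening: 0.0926
time_s: 2.8
position: [0.5334, 0.0633, 0.2356]
tool_rot: [-0.419, 0.908, -0.0, 0.0]
force: [0.0, -0.1, 0.2]
opening: 0.0932
t 2.8 p [0.5334 0.0633 0.2356] yawy 139.57176042432758 z [ 0.  0. -1.] q [ 0.0314  0.3273  1.6851  0.      1.1291 -2.4046] F [ 0.0313 -0.0678  0.1725] M [ 0.1271  0.0625 -0.0323] op 0.09322755623089912
to lever, tool axes: [ 0.0294 -0.0466  1.0915]
```

```bash
python3 -m inch '[{"dx":0.03,"dy":-0.05,"dz":0,"ax":0,"ay":0,"az":0,"gripper":-1},{"dx":0,"dy":0,"dz":0.3,"ax":0,"ay":0,"az":-0.1,"gripper":-1},{"dx":0,"dy":0,"dz":0.3,"ax":0,"ay":0,"az":0,"gripper":-1},{"dx":0,"dy":0,"dz":0.3,"ax":0,"ay":0,"az":0,"gripper":-1},{"dx":0,"dy":0,"dz":0.19,"ax":0,"ay":0,"az":0,"gripper":-1},{"dx":0,"dy":0,"dz":0,"ax":0,"ay":0,"az":0,"gripper":-1}]'
python3 - <<'E'
from h import *
a,d=get_image("top");b,db=get_image("scene")
A=cv2.resize(a[195:245,275:335],None,fx=8,fy=8,interpolation=cv2.INTER_CUBIC)
B=cv2.resize(b[175:225,315:355],None,fx=8,fy=8,interpolation=cv2.INTER_CUBIC)
cv2.imwrite("pics/g1.png",np.hstack([A,B])[:,:,::-1])
E
python3 st.py
```

```text
time_s: 3.4
position: [0.534, 0.0573, 0.1244]
tool_rot: [-0.45, 0.893, 0.001, -0.002]
force: [-0.3, -0.4, 0.2]
opening: 0.093
t 3.5 p [0.5355 0.0575 0.1272] yawy 143.5656918122713 z [ 0.0002 -0.     -1.    ] q [ 0.0205  0.4694  1.7772 -0.      0.8949 -2.4851] F [0.2703 0.7483 0.7055] M [0.0852 0.0543 0.039 ] op 0.09308871472925244
to lever, tool axes: [-0.001   0.0072  0.0066]
```

View pics/g1.png

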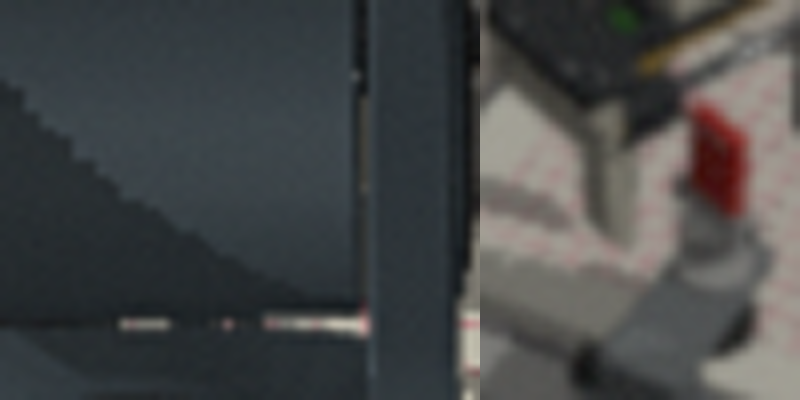

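The fingers straddle the lever: in the right half, the red plate at about (720,160) sits between them. Closing now.

```bash
python3 -m inch '[{"dx":0,"dy":0,"dz":0,"ax":0,"ay":0,"az":0,"gripper":1},{"dx":0,"dy":0,"dz":0,"ax":0,"ay":0,"az":0,"gripper":1},{"dx":0,"dy":0,"dz":0,"ax":0,"ay":0,"az":0,"gripper":1},{"dx":0,"dy":0,"dz":0,"ax":0,"ay":0,"az":0,"gripper":1},{"dx":0,"dy":0,"dz":0,"ax":0,"ay":0,"az":0,"gripper":1},{"dx":0,"dy":0,"dz":0,"ax":0,"ay":0,"az":0,"gripper":1}]' 10; python3 st.py;python3 -m inch '[{"dx":0,"dy":0,"dz":0,"ax":0,"ay":0,"az":0,"gripper":1},{"dx":0,"dy":0,"dz":0,"ax":0,"ay":0,"az":0,"gripper":1},{"dx":0,"dy":0,"dz":0,"ax":0,"ay":0,"az":0,"gripper":1},{"dx":0,"dy":0,"dz":0,"ax":0,"ay":0,"az":0,"gripper":1}]' 60; python3 st.py
```

```text
time_s: 4.1
position: [0.5352, 0.0577, 0.1267]
tool_rot: [-0.452, 0.892, -0.0, 0.0]
force: [0.6, -0.3, -0.1]
opening: 0.0495
t 4.1 p [0.5352 0.0577 0.1267] yawy 143.71363061105998 z [ 0.0001 -0.     -1.    ] q [ 0.0209  0.4696  1.7782 -0.      0.8938 -2.4873] F [ 0.5822 -0.3306 -0.143 ] M [ 0.0493  0.0679 -0.023 ] op 0.049462091564193435
to lever, tool axes: [-0.0011  0.0033  0.0023]
time_s: 4.5
position: [0.5352, 0.0577, 0.1266]
tool_rot: [-0.452, 0.892, 0.0, -0.0]
force: [0.1, 0.7, -0.1]
opening: 0.0177
t 4.5 p [0.5352 0.0577 0.1266] yawy 143.71702907617504 z [-0.0001 -0.     -1.    ] q [ 0.0209  0.4698  1.7782 -0.      0.8937 -2.4874] F [ 0.1024  0.7034 -0.0926] M [0.0783 0.0542 0.0262] op 0.017709915933753737
to lever, tool axes: [-0.0013  0.0033  0.0012]
```

```bash
python3 -m inch '[{"dx":0,"dy":0,"dz":0,"ax":0,"ay":0,"az":0,"gripper":1},{"dx":0,"dy":0,"dz":0,"ax":0,"ay":0,"az":0,"gripper":1},{"dx":0,"dy":0,"dz":0,"ax":0,"ay":0,"az":0,"gripper":1},{"dx":0,"dy":0,"dz":0,"ax":0,"ay":0,"az":0,"gripper":1},{"dx":0,"dy":0,"dz":0,"ax":0,"ay":0,"az":0,"gripper":1}]' 60; python3 st.py
```

```text
time_s: 5.0
position: [0.5346, 0.0581, 0.1266]
tool_rot: [-0.452, 0.892, 0.001, -0.0]
force: [-4.2, 3.4, 2.5]
opening: 0.01
t 5.0 p [0.5346 0.0581 0.1266] yawy 143.71614825264416 z [-0.0013  0.0005 -1.    ] q [ 0.0213  0.4695  1.7787  0.0007  0.8947 -2.4874] F [-4.1502  3.3694  2.4796] M [0.869  0.8202 0.0655] op 0.009972964841312975
to lever, tool axes: [-0.0016 -0.0034  0.001 ]
```

The grip is firm: opening is 10 mm, equal to the plate thickness. There is a small 5 N side load, so I'll nudge +y and start turning clockwise, following the thread down.

```bash
python3 -m inch '[{"dx":0,"dy":0.006,"dz":0,"ax":0,"ay":0,"az":0,"gripper":1},{"dx":0,"dy":0,"dz":0,"ax":0,"ay":0,"az":0,"gripper":1},{"dx":0,"dy":0,"dz":0,"ax":0,"ay":0,"az":0,"gripper":1}]' 60; python3 st.py; python3 -m inch '[{"dx":0,"dy":0,"dz":0.0022,"ax":0,"ay":0,"az":0.15,"gripper":1},{"dx":0,"dy":0,"dz":0.0022,"ax":0,"ay":0,"az":0.15,"gripper":1},{"dx":0,"dy":0,"dz":0.0022,"ax":0,"ay":0,"az":0.15,"gripper":1},{"dx":0,"dy":0,"dz":0,"ax":0,"ay":0,"az":0,"gripper":1}]'; python3 st.py
```

```text
time_s: 5.3
position: [0.5345, 0.0582, 0.1266]
tool_rot: [-0.452, 0.892, 0.0, -0.0]
force: [-3.3, 3.4, 1.3]
opening: 0.0099
t 5.3 p [0.5345 0.0582 0.1266] yawy 143.7148470347578 z [-0.0004  0.0002 -1.    ] q [ 0.0217  0.469   1.7795  0.0002  0.8935 -2.4867] F [-3.2501  3.41    1.3065] M [0.676  0.6661 0.0043] op 0.00990291639159452
to lever, tool axes: [-0.0015 -0.0046  0.0009]
time_s: 5.7
position: [0.5346, 0.0581, 0.126]
tool_rot: [-0.287, 0.958, 0.0, -0.0]
force: [-2.7, 2.9, 2.5]
opening: 0.0095
t 5.7 p [0.5346 0.0581 0.126 ] yawy 123.37725127792214 z [-0.0002 -0.     -1.    ] q [ 0.0216  0.47    1.7798 -0.      0.892  -2.1317] F [-2.6505  2.9389  2.5285] M [0.6084 0.6236 0.0404] op 0.009500489869603038
to lever, tool axes: [-0.0025 -0.0026 -0.0051]
```

```bash
for i in 1 2; do python3 -m inch '[{"dx":0,"dy":0.001,"dz":0.0022,"ax":0,"ay":0,"az":0.15,"gripper":1},{"dx":0,"dy":0.001,"dz":0.0022,"ax":0,"ay":0,"az":0.15,"gripper":1},{"dx":0,"dy":0.001,"dz":0.0022,"ax":0,"ay":0,"az":0.15,"gripper":1},{"dx":0,"dy":0,"dz":0,"ax":0,"ay":0,"az":0,"gripper":1},{"dx":0,"dy":0,"dz":0,"ax":0,"ay":0,"az":0,"gripper":1}]' >/dev/null; python3 st.py; done
```

```text
t 6.2 p [0.5346 0.0581 0.1253] yawy 103.51821699762075 z [ 0.0001 -0.0003 -1.    ] q [ 0.0218  0.4709  1.7804 -0.0004  0.8902 -1.7847] F [-2.438  -0.0518  1.6993] M [0.0128 0.4103 0.0154] op 0.009776399855863923
to lever, tool axes: [-0.0032 -0.002  -0.0119]
t 6.7 p [0.5346 0.0583 0.1246] yawy 83.2955595893775 z [ 0.0001 -0.0006 -1.    ] q [ 0.0222  0.4719  1.7809 -0.0007  0.8887 -1.4311] F [-1.8127 -3.3642  0.8028] M [-0.7394  0.3464  0.041 ] op 0.009567468681128356
to lever, tool axes: [-0.0043 -0.0021 -0.0187]
```

```bash
for i in 1 2; do python3 -m inch '[{"dx":0,"dy":-0.001,"dz":0.0022,"ax":0,"ay":0,"az":0.15,"gripper":1},{"dx":0,"dy":-0.001,"dz":0.0022,"ax":0,"ay":0,"az":0.15,"gripper":1},{"dx":0,"dy":0,"dz":0.0022,"ax":0,"ay":0,"az":0.15,"gripper":1},{"dx":0,"dy":0,"dz":0,"ax":0,"ay":0,"az":0,"gripper":1},{"dx":0,"dy":0,"dz":0,"ax":0,"ay":0,"az":0,"gripper":1}]' >/dev/null; python3 st.py; done
```

```text
t 7.2 p [0.5345 0.0582 0.124 ] yawy 63.05151035499853 z [ 0.0001 -0.0004 -1.    ] q [ 0.022   0.4728  1.7814 -0.0005  0.8873 -1.0781] F [-1.542  -3.3574  1.0067] M [-0.9341  0.2937  0.0731] op 0.009980994074866826
to lever, tool axes: [-0.0048  0.0005 -0.0254]
t 7.7 p [0.5345 0.0581 0.1233] yawy 42.80091899239133 z [ 0.0001 -0.0002 -1.    ] q [ 0.0218  0.4736  1.7821 -0.0002  0.8858 -0.7251] F [-1.0431 -5.323   1.1115] M [-1.0455  0.3192  0.0369] op 0.009820350156872874
to lever, tool axes: [-0.0045  0.0032 -0.0318]
```

```bash
for i in 1 2; do python3 -m inch '[{"dx":0,"dy":0,"dz":0.0022,"ax":0,"ay":0,"az":0.15,"gripper":1},{"dx":0,"dy":0,"dz":0.0022,"ax":0,"ay":0,"az":0.15,"gripper":1},{"dx":0,"dy":0,"dz":0.0022,"ax":0,"ay":0,"az":0.15,"gripper":1},{"dx":0,"dy":0,"dz":0,"ax":0,"ay":0,"az":0,"gripper":1},{"dx":0,"dy":0,"dz":0,"ax":0,"ay":0,"az":0,"gripper":1}]' >/dev/null; python3 st.py; done
```

```text
t 8.2 p [0.5344 0.0581 0.1226] yawy 22.49435659944491 z [-0.0001 -0.0003 -1.    ] q [ 0.0218  0.4746  1.7826 -0.0004  0.8845 -0.3706] F [-2.0229 -4.7695  0.3639] M [-1.1963  0.365   0.1107] op 0.009392501893929492
to lever, tool axes: [-0.0031  0.0053 -0.0386]
t 8.7 p [0.5343 0.0581 0.122 ] yawy 2.248213587489598 z [-0.0004 -0.0003 -1.    ] q [ 0.0218  0.4755  1.7831 -0.0004  0.8833 -0.0172] F [-2.1011 -5.4988  1.2769] M [-1.1317  0.5597  0.0595] op 0.009723452404438818
to lever, tool axes: [-0.0011  0.0072 -0.0451]
```

```bash
for i in 1 2; do python3 -m inch '[{"dx":0,"dy":0,"dz":0.0022,"ax":0,"ay":0,"az":0.15,"gripper":1},{"dx":0,"dy":0,"dz":0.0022,"ax":0,"ay":0,"az":0.15,"gripper":1},{"dx":0,"dy":0,"dz":0.0022,"ax":0,"ay":0,"az":0.15,"gripper":1},{"dx":0,"dy":0,"dz":0,"ax":0,"ay":0,"az":0,"gripper":1},{"dx":0,"dy":0,"dz":0,"ax":0,"ay":0,"az":0,"gripper":1}]' >/dev/null; python3 st.py; done
```

```text
t 9.2 p [0.5342 0.0581 0.1215] yawy -17.985022333015994 z [-0.0005 -0.0004 -1.    ] q [ 0.0218  0.4762  1.7834 -0.0005  0.8824  0.336 ] F [-4.1187 -5.5166  5.6973] M [-1.1018  0.8215  0.2713] op 0.009981258633204785
to lever, tool axes: [ 0.0015  0.0076 -0.0499]
t 9.7 p [0.5342 0.0581 0.121 ] yawy -38.22594072520633 z [-0.0006 -0.0004 -1.    ] q [ 0.0219  0.477   1.7838 -0.0004  0.8814  0.6894] F [-4.1426 -5.1507  6.9869] M [-1.0544  1.0329  0.3179] op 0.009671537899114301
to lever, tool axes: [ 0.0042  0.0074 -0.0554]
```

Contact shows up at about 2.5–2.8 rad. I'll average a few readings.

```bash
for i in 1 2 3 4 5; do python3 -m inch '[{"dx":0,"dy":0,"dz":0,"ax":0,"ay":0,"az":0,"gripper":1}]' >/dev/null; python3 -c "
from h import *
s=state();print(s['time_s'],s['ft_torque'].round(3),s['force'].round(2),s['opening'],s['position'].round(4))"; done
```

```text
9.8 [-1.091  1.01   0.302] [-4.51 -4.37  6.27] 0.009625394654355551 [0.5342 0.0581 0.121 ]
9.9 [-1.075  0.993  0.294] [-4.03 -4.87  6.16] 0.009783003373986424 [0.5342 0.0581 0.121 ]
10.0 [-1.075  1.005  0.33 ] [-3.48 -5.54  6.4 ] 0.009638343651926609 [0.5342 0.0581 0.121 ]
10.1 [-1.072  0.995  0.351] [-4.8  -5.33  5.71] 0.009678502070684936 [0.5342 0.0581 0.121 ]
10.2 [-1.052  0.981  0.382] [-4.7  -5.17  5.96] 0.0097252279298335 [0.5342 0.0581 0.121 ]
```

```bash
cat > mz.py <<'E'
from h import *
s=state();print(s['time_s'],s['ft_torque'].round(3),s['force'].round(2),s['opening'].round(5) if hasattr(s['opening'],'round') else s['opening'])
E
python3 -m inch '[{"dx":0,"dy":0,"dz":0.002,"ax":0,"ay":0,"az":0.15,"gripper":1},{"dx":0,"dy":0,"dz":0,"ax":0,"ay":0,"az":0,"gripper":1},{"dx":0,"dy":0,"dz":0,"ax":0,"ay":0,"az":0,"gripper":1}]'>/dev/null;python3 mz.py
for i in 1 2 3 4 5; do python3 -m inch '[{"dx":0,"dy":0,"dz":0,"ax":0,"ay":0,"az":0,"gripper":1}]' >/dev/null; python3 mz.py; done; python3 st.py
```

```text
10.5 [-0.987  1.111  0.402] [-4.53 -5.34  7.08] 0.009561476683875915
10.6 [-0.98   1.073  0.348] [-3.77 -4.94  7.36] 0.009354916923528897
10.7 [-0.962  1.037  0.376] [-5.3  -4.78  7.57] 0.009591895045228898
10.8 [-1.014  1.04   0.374] [-5.53 -5.41  7.94] 0.009754899032777343
10.9 [-0.996  1.036  0.354] [-4.61 -3.98  7.01] 0.009765684350092679
11.0 [-1.058  1.077  0.369] [-4.74 -4.85  7.98] 0.009842458993940395
t 11.0 p [0.5342 0.0582 0.1208] yawy -44.9524227523353 z [-0.0005 -0.0004 -1.    ] q [ 0.022   0.4772  1.7839 -0.0005  0.881   0.8068] F [-4.7377 -4.8511  7.9783] M [-1.0582  1.0769  0.3692] op 0.009842458993940395
to lever, tool axes: [ 0.0047  0.0069 -0.0565]
```

```bash
python3 -m inch '[{"dx":0,"dy":0,"dz":0.002,"ax":0,"ay":0,"az":0.15,"gripper":1},{"dx":0,"dy":0,"dz":0,"ax":0,"ay":0,"az":0,"gripper":1},{"dx":0,"dy":0,"dz":0,"ax":0,"ay":0,"az":0,"gripper":1}]'>/dev/null;python3 mz.py
for i in 1 2 3 4 5; do python3 -m inch '[{"dx":0,"dy":0,"dz":0,"ax":0,"ay":0,"az":0,"gripper":1}]' >/dev/null; python3 mz.py; done; python3 st.py
```

```text
11.3 [-0.965  1.135  0.505] [-4.89 -5.56  7.03] 0.009860299360727243
11.4 [-0.928  1.195  0.455] [-5.19 -4.97  6.88] 0.009418713739330748
11.5 [-0.995  1.101  0.457] [-4.6  -4.9   8.11] 0.009922888196080124
11.6 [-0.922  1.161  0.475] [-4.74 -5.25  8.  ] 0.00934617507340722
11.7 [-0.958  1.152  0.443] [-4.65 -3.67  7.91] 0.009694368586546279
11.8 [-0.971  1.218  0.478] [-4.72 -5.16  9.02] 0.009648089193620379
t 11.8 p [0.5342 0.0582 0.1207] yawy -51.69348184597335 z [-0.0005 -0.0004 -1.    ] q [ 0.022   0.4774  1.784  -0.0005  0.8807  0.9245] F [-4.7219 -5.1594  9.02  ] M [-0.9709  1.2181  0.4784] op 0.009648089193620379
to lever, tool axes: [ 0.0054  0.0062 -0.058 ]
```

Torque is about 0.46 Nm, inside the snug range. I'll open and let the head settle.

```bash
python3 -m inch '[{"dx":0,"dy":0,"dz":0,"ax":0,"ay":0,"az":0,"gripper":-1},{"dx":0,"dy":0,"dz":0,"ax":0,"ay":0,"az":0,"gripper":-1},{"dx":0,"dy":0,"dz":0,"ax":0,"ay":0,"az":0,"gripper":-1},{"dx":0,"dy":0,"dz":-0.1,"ax":0,"ay":0,"az":0,"gripper":-1},{"dx":0,"dy":0,"dz":-0.1,"ax":0,"ay":0,"az":0,"gripper":-1},{"dx":0,"dy":0,"dz":0,"ax":0,"ay":0,"az":0,"gripper":-1},{"dx":0,"dy":0,"dz":0,"ax":0,"ay":0,"az":0,"gripper":-1},{"dx":0,"dy":0,"dz":0,"ax":0,"ay":0,"az":0,"gripper":-1}]'; python3 -m inch '[{"dx":0,"dy":0,"dz":0,"ax":0,"ay":0,"az":0,"gripper":-1},{"dx":0,"dy":0,"dz":0,"ax":0,"ay":0,"az":0,"gripper":-1},{"dx":0,"dy":0,"dz":0,"ax":0,"ay":0,"az":0,"gripper":-1}]'
python3 - <<'E'
from h import *
b,db=get_image("scene")
cv2.imwrite("pics/g2.png",cv2.resize(b[170:240,300:390],None,fx=8,fy=8,interpolation=cv2.INTER_CUBIC)[:,:,::-1])
E
python3 st.py
```

```text
time_s: 12.6
position: [0.5343, 0.0583, 0.1402]
tool_rot: [0.946, 0.325, -0.0, -0.0]
force: [0.3, -0.4, -0.5]
opening: 0.0691
time_s: 12.9
position: [0.5343, 0.0582, 0.1401]
tool_rot: [0.946, 0.325, -0.0, -0.0]
force: [0.4, 0.9, 0.4]
opening: 0.0914
t 12.95 p [0.5343 0.0583 0.1402] yawy -52.03184822239914 z [-0.0003 -0.     -1.    ] q [ 0.022   0.4487  1.7712 -0.      0.922   0.9301] F [-0.0511  0.0817 -0.1905] M [-0.1156  0.1545 -0.0276] op 0.09213829415549767
to lever, tool axes: [0.0036 0.0061 0.1365]
```

View pics/g2.png

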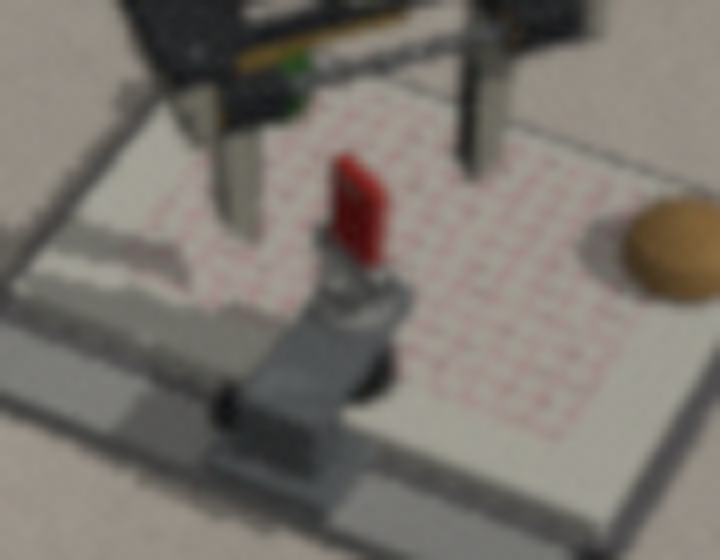

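The lever stands upright at about (357,210) between the open fingers. I'll test the fold direction along tool +y by pushing with the −y finger.

```bash
python3 -m inch '[{"dx":0,"dy":0,"dz":0,"ax":0,"ay":0,"az":-0.12,"gripper":-1},{"dx":0,"dy":0.2,"dz":0,"ax":0,"ay":0,"az":0,"gripper":-1},{"dx":0,"dy":0.18,"dz":0,"ax":0,"ay":0,"az":0,"gripper":-1},{"dx":0,"dy":0,"dz":0,"ax":0,"ay":0,"az":0,"gripper":-1}]'; for i in 1 2 3 4; do python3 -m inch '[{"dx":0,"dy":0.02,"dz":0,"ax":0,"ay":0,"az":0,"gripper":-1},{"dx":0,"dy":0,"dz":0,"ax":0,"ay":0,"az":0,"gripper":-1}]' >/dev/null; python3 mz.py; done; python3 st.py
```

```text
time_s: 13.35
position: [0.5613, 0.0296, 0.1402]
tool_rot: [0.929, 0.369, 0.0, 0.0]
force: [-0.8, 0.7, 0.9]
opening: 0.0927
13.55 [0.006 0.116 0.021] [ 0.12 -0.42  0.33] 0.09303520857630967
13.75 [ 0.54   0.6   -0.047] [-2.45  3.34  1.43] 0.09292269599142701
13.95 [ 1.526  1.272 -0.013] [-5.53  7.35  3.6 ] 0.09300545839919372
14.15 [2.421 1.927 0.007] [-9.02 11.72  6.11] 0.09283135918277312
t 14.15 p [0.5642 0.0266 0.14  ] yawy -46.64978485882691 z [-0.0045  0.003  -1.    ] q [-0.0367  0.4942  1.6956  0.0034  0.9564  0.7755] F [-9.0183 11.7246  6.1111] M [2.421  1.9273 0.0071] op 0.09283135918277312
to lever, tool axes: [ 0.0035 -0.4285  0.137 ]
```

Force climbed to 15 N with no motion, so that side is the stop and the lever folds towards tool −y. I'll back off and push from the other side along an arc about the pin.

```bash
python3 -m inch '[{"dx":0,"dy":-0.4,"dz":0,"ax":0,"ay":0,"az":0,"gripper":-1},{"dx":0,"dy":-0.4,"dz":0,"ax":0,"ay":0,"az":0,"gripper":-1},{"dx":0,"dy":-0.08,"dz":0,"ax":0,"ay":0,"az":0,"gripper":-1},{"dx":0,"dy":0,"dz":0,"ax":0,"ay":0,"az":0,"gripper":-1}]'; python3 mz.py; python3 -m inch '[{"dx":0,"dy":-0.03,"dz":0,"ax":0,"ay":0,"az":0,"gripper":-1},{"dx":0,"dy":-0.03,"dz":0,"ax":0,"ay":0,"az":0,"gripper":-1},{"dx":0,"dy":-0.03,"dz":0,"ax":0,"ay":0,"az":0,"gripper":-1},{"dx":0,"dy":0,"dz":0,"ax":0,"ay":0,"az":0,"gripper":-1}]' ; python3 st.py
```

```text
time_s: 14.55
position: [0.5056, 0.0892, 0.1407]
tool_rot: [0.929, 0.37, 0.0, 0.0]
force: [0.3, -0.8, 0.5]
opening: 0.0931
14.55 [-0.068  0.076 -0.003] [ 0.28 -0.84  0.55] 0.0931132538224841
time_s: 14.95
position: [0.4996, 0.0949, 0.1403]
tool_rot: [0.929, 0.369, 0.0, 0.0]
force: [0.9, -4.0, 0.8]
opening: 0.0931
t 14.95 p [0.4996 0.0949 0.1403] yawy -46.655250744284324 z [ 0.0003 -0.0004 -1.    ] q [ 0.0964  0.4024  1.8461 -0.0005  0.8928  0.911 ] F [ 0.9276 -3.9742  0.7615] M [-0.8579 -0.2803 -0.0742] op 0.09309850113327363
to lever, tool axes: [0.0036 0.5114 0.1382]
```

It folds at about 4 N. Continuing the arc.

```bash
python3 -m inch '[{"dx":0,"dy":-0.045,"dz":0.01,"ax":0,"ay":0,"az":0,"gripper":-1},{"dx":0,"dy":-0.045,"dz":0.012,"ax":0,"ay":0,"az":0,"gripper":-1},{"dx":0,"dy":-0.04,"dz":0.02,"ax":0,"ay":0,"az":0,"gripper":-1},{"dx":0,"dy":-0.04,"dz":0.023,"ax":0,"ay":0,"az":0,"gripper":-1},{"dx":0,"dy":-0.032,"dz":0.031,"ax":0,"ay":0,"az":0,"gripper":-1},{"dx":0,"dy":-0.032,"dz":0.032,"ax":0,"ay":0,"az":0,"gripper":-1}]'; python3 mz.py; python3 -m inch '[{"dx":0,"dy":-0.024,"dz":0.038,"ax":0,"ay":0,"az":0,"gripper":-1},{"dx":0,"dy":-0.023,"dz":0.039,"ax":0,"ay":0,"az":0,"gripper":-1},{"dx":0,"dy":-0.014,"dz":0.04,"ax":0,"ay":0,"az":0,"gripper":-1},{"dx":0,"dy":0,"dz":0.02,"ax":0,"ay":0,"az":0,"gripper":-1},{"dx":0,"dy":0,"dz":0,"ax":0,"ay":0,"az":0,"gripper":-1}]';python3 st.py
```

```text
time_s: 15.55
position: [0.4833, 0.1122, 0.1274]
tool_rot: [0.929, 0.369, -0.0, 0.0]
force: [0.3, -4.8, 2.3]
opening: 0.0928
15.55 [-1.005 -0.145 -0.036] [ 0.27 -4.79  2.28] 0.0928293460478754
time_s: 16.05
position: [0.4787, 0.117, 0.1134]
tool_rot: [0.929, 0.369, -0.0, -0.0]
force: [-0.3, 0.0, 0.4]
opening: 0.093
t 16.05 p [0.4787 0.117  0.1134] yawy -46.63397156337279 z [-0.0012  0.0002 -1.    ] q [0.1449 0.422  1.9027 0.0006 0.818  0.9584] F [-0.3165  0.0206  0.4058] M [-0.1135  0.1824 -0.0328] op 0.09304651817402856
to lever, tool axes: [ 0.0042  0.8149 -0.1321]
```

```bash
for i in 1 2 3; do python3 -m inch '[{"dx":0,"dy":0,"dz":0.015,"ax":0,"ay":0,"az":0,"gripper":-1},{"dx":0,"dy":0,"dz":0,"ax":0,"ay":0,"az":0,"gripper":-1}]' | sed -n 2p; python3 mz.py; done
python3 - <<'E'
from h import *
b,db=get_image("scene")
cv2.imwrite("pics/g3.png",cv2.resize(b[170:240,300:390],None,fx=8,fy=8,interpolation=cv2.INTER_CUBIC)[:,:,::-1])
E
```

```text
position: [0.4789, 0.1171, 0.1124]
16.25 [-0.007  0.55  -0.048] [-3.29  0.46  5.49] 0.09308309852684196
position: [0.4792, 0.1174, 0.1116]
16.45 [-0.066  0.858 -0.185] [-6.28  2.57 15.84] 0.09275042424248363
position: [0.4795, 0.1176, 0.1109]
16.65 [-0.065  1.163 -0.255] [-9.74  5.44 25.99] 0.09257462507921707
```

View pics/g3.png

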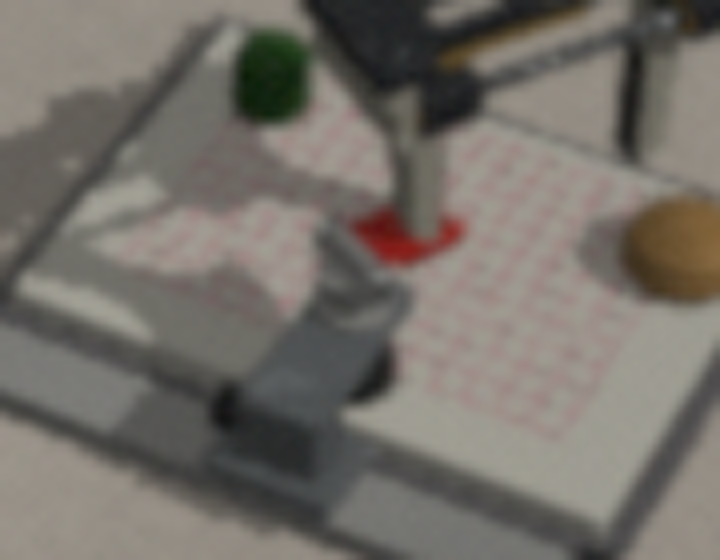

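The lever lies flat under the finger at about (410,235), and the force rose to 26 N against the hard stop. I'll lift clear and check its angle from depth.

```bash
python3 -m inch '[{"dx":0,"dy":0,"dz":-0.1,"ax":0,"ay":0,"az":0,"gripper":-1},{"dx":0,"dy":0,"dz":-0.3,"ax":0,"ay":0,"az":0,"gripper":-1},{"dx":0,"dy":0,"dz":-0.4,"ax":0,"ay":0,"az":0,"gripper":-1},{"dx":0,"dy":0,"dz":-0.4,"ax":0,"ay":0,"az":0,"gripper":-1},{"dx":0,"dy":0,"dz":-0.4,"ax":0,"ay":0,"az":0,"gripper":-1},{"dx":0,"dy":0,"dz":0,"ax":0,"ay":0,"az":0,"gripper":-1},{"dx":0,"dy":0,"dz":0,"ax":0,"ay":0,"az":0,"gripper":-1}]'
python3 - <<'E'
from h import *
b,d=get_image("scene")
cv2.imwrite("pics/g4.png",cv2.resize(b[150:250,280:410],None,fx=6,fy=6,interpolation=cv2.INTER_CUBIC)[:,:,::-1])
hsv=cv2.cvtColor(b,cv2.COLOR_RGB2HSV)
m=np.zeros(d.shape,bool);m[185:215,330:370]=True
m&=((hsv[...,0]<8)|(hsv[...,0]>172))&(hsv[...,1]>150)&(d>0)
m=cv2.erode(m.astype(np.uint8),np.ones((2,2)))>0
v,u=np.nonzero(m);p=world("scene",u.astype(float),v.astype(float),d[m].astype(float)).T
p=p[abs(p[:,2]-np.median(p[:,2]))<.012]
q=p-[.534,.058,0]; r=np.hypot(q[:,0],q[:,1])
print(len(p),p.mean(0),np.polyfit(r,p[:,2],1),r.min(),r.max(),np.degrees(np.arctan2(q[:,1].mean(),q[:,0].mean())))
E
python3 st.py
```

```text
time_s: 17.4
position: [0.4792, 0.1169, 0.2695]
tool_rot: [0.929, 0.37, 0.001, -0.0]
force: [-0.6, 0.1, -0.3]
opening: 0.0932
36 [0.51825657 0.0775858  0.09689234] [-0.04434436  0.09803579] 0.011063594808746191 0.03904347138365375 128.7929819633129
t 17.45 p [0.4787 0.1168 0.2684] yawy -46.632347599748236 z [-0.0011  0.     -1.    ] q [0.1447 0.2118 1.7542 0.0002 1.1767 0.9585] F [-0.3416  0.3067 -0.2008] M [-0.1088  0.1151  0.0238] op 0.09311783455643091
to lever, tool axes: [0.0066 0.815  1.4188]
```

View pics/g4.png

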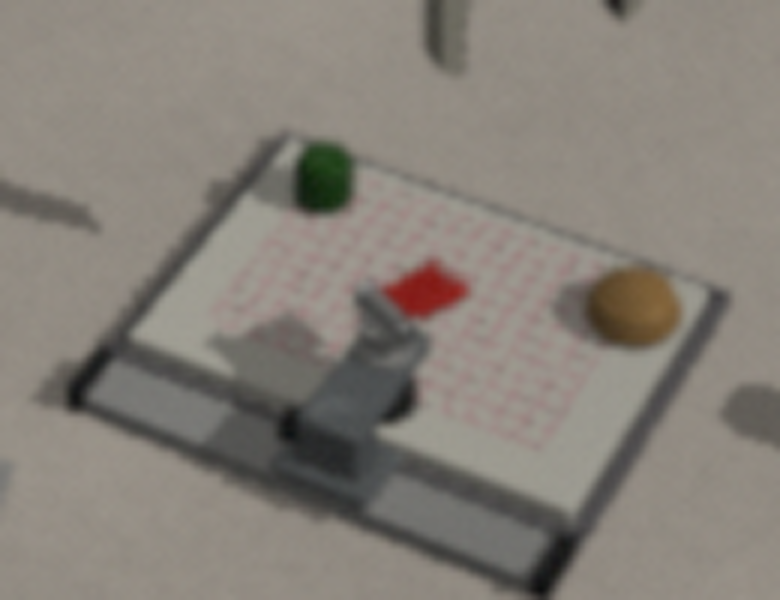

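The lever is flat: its depth slope is about −2.5°, which is within noise of level. Its yaw of 129° matches where the bolt was left at 128°. The robot is clear, so I'm handing in.

```bash
python3 -c "
from cell import *
close_job()"
```

```text
the job is handed in; nothing more can be done
```

The board is clamped, the lever is folded flat, and the job is handed in at about 17.5 s of the 70 s. No verdict is reported on hand-in.

- **Tightening:** I gripped the upright lever and turned the bolt clockwise about 3.4 rad. I felt the foot touch at about 2.5–2.8 rad and stopped at an averaged torque of about 0.46 Nm, inside the snug range of 0.35–0.5 Nm. I could not measure the foot force itself. From the torque I estimate about 20 N, less some spring-back after release.
- **Folding:** My first push was towards the wrong side. It met the hinge's upright stop at about 15 N and nothing moved. I then folded the lever the other way at about 4–5 N and pressed it onto its flat stop, peaking at about 28 N.
- **Last checks:**
  - The lever measured level to within about 2.5°.
  - Its direction of 129° shows the bolt did not turn noticeably after release (it was left at 128°).
  - The robot was about 0.15 m clear with no contact force.
  - The potato and cucumber look unmoved in the last picture. I did not re-check the other kitchen things, but the arm never went near them.

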